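Set the extraction iris and start the fan

TASK

Open the bench extraction port to its set mark: gently push the upright pin at the end of the iris lever round its arc, without gripping it, until the lever points at the middle of the marker clip on the rim of the scale. Then press the large button on the fan's switch box fully down and let it go; leave the small button, the marker clip and the pottery things on the bench alone.

Things in the scene. Friction and masses are not known exactly. Their poses are not given: they have to be found in the camera images.
- damper: fixed round iris damper lying flat on the bench, grey, 156 across at the foot; origin at the centre of its underside on the bench, z up. A flat aluminium scale plate with black tick lines, top at height 34, sticks out of its -x side as a sector from radius 70 to 106 over 75 degrees either side of -x
- damper_axis (a point): point on the vertical axis about which the lever and the marker clip turn, 50 above the bench
- lever (a joint): angle of the iris ring and its lever about the vertical axis, rad, growing counter-clockwise seen from above; at 0 the lever points along the damper's -x axis, at a it points along the damper's -x axis turned by a. Stops at -1.15 (closed) and +1.15 (open). It starts near the closed end, always clockwise of the marker, stays where it is left and needs about 2 N at the pin to turn
- lever_pin (a point): on the axis of the upright round steel pin at the end of the lever, 130 from the damper's axis and 70 above the bench. The pin is 14 in diameter and rises to 86 above the bench from a collar 20 across at height 43 to 51; it stands clear outside the scale and the marker. The lever is a steel bar 8 wide, at height 44 to 50, from the ring to just beyond the scale
- lever_pointer (a point): point on the lever bar's centre line, 104 from the axis, 47 above the bench: above the rim of the scale
- marker (a joint): angle of the marker clip, same zero and direction as lever; the lever is set when both are equal
- marker_tab (a point): middle of the top of the marker clip, a dark steel clip 14 wide on the rim of the scale, reaching from radius 92 to 116, top at height 39; this point is 104 from the axis. The lever passes over it. The clip is stiff but can be shoved out of place: do not touch it
- switchbox: fixed grey steel box, 90 x 180 x 45 tall; origin at the centre of its underside. The large button is 45 from its middle towards its +y end, the small one 50 towards its -y end
- start_button (a joint): travel of the large button, m: 0 up, 0.006 fully down (5 N), counted as pressed beyond 0.004; a spring lifts it again
- start_button_top (a point): centre of the top of the large grey button, 38 across, on the switch box; it is pressed straight down
- stop_button (a joint): travel of the small button, m, 0 up; must not be pressed
- stop_button_top (a point): centre of the top of the small grey button, 18 across
- glaze_jar: closed glass glaze jar with white cap, 60 across, 85 tall; origin at the centre of its underside. Bystander, leave alone
- test_bowl: small white bowl, 84 across, 45 tall; origin at the centre of its underside. Bystander
- slip_cup: terracotta cup without handle, 60 across, 75 tall; origin at the centre of its underside. Bystander
- plaster_stamp: upright white plaster cylinder, 38 across, 50 tall; origin at the centre of its underside. Bystander
- brush: wooden brush lying flat, 180 long. Bystander
- wood_rib: flat wooden potter's rib, 55 x 100 x 8; origin at the centre of its underside. Bystander
- test_tile: square terracotta tile, 50 x 50 x 12; origin at the centre of its underside. Bystander
Things that resemble listed ones, but are neither listed nor needed, are in the scene too. Of the things like the switchbox, leave any that is yellow; of the rest the smaller one is meant.

How it is judged:
By the outcome, as a careful person would: the job done as asked, in the order asked, and still so for the second after the job is handed in, with the robot touching nothing.
It also fails if it takes over 64 s, if anything falls off the work surface, if the arm or the gripper's body presses on something with over 40 N, if the wrist force passes 120 N, or if a joint passes its speed limit or range.

ROBOT

A 6-joint arm with a two-finger parallel gripper is mounted at the origin on the work surface. World frame = base frame: x ahead of the robot, y to its left, z up, the work surface at z = 0. Lengths are in m, angles in rad, forces in N, time in s.
With the tool pointing down it reaches from about 0.35 to 0.875 m from the base axis. Payload 4.2 kg.
Tool frame: the origin (TCP) lies on the centre line of the jaws, within the pads' length; the fingertips stand 19 mm ahead of it and the grasp point (between the pads) is the TCP; z points along the fingers, y is the line along which they close (so a half turn about z gives the same grasp; the last joint's range is limited). The gripper opens to 87 mm and grips with 3 to 60 N. Pads are 19 mm wide; open, the fingers measure 117 mm over their backs; the gripper's body (75 mm by 190 mm) begins 51 mm behind the grasp point.
Start: joints at [-0.966, 0.385, 0.008, 0, -1.194, -0.259], TCP at [0.212, -0.588, 0.242] pointing down, gripper open.
Joint ranges: [-3.14, 3.14], [-1.21, 2.06], [-1.07, 1.41], [-3.16, 2.05], [-2.99, -0.16], [-3.1, 3.1]. Speed limits (rad/s): [2.79, 2.79, 3.14, 3.14, 3.14, 3.14].

INTERFACE

Orientations are given as a 3x3 rotation matrix whose columns are the frame's x, y, z axes.
In Python, from workcell import robot gives the robot as it stands.
- The arm moves only by the tool send_rows, never from a script. Its argument "increments" is one flat list of numbers, 5 for each row, row after row: the shift along the tool's x, y, z in units of 50 mm (1.0 is 50 mm), then the turn about the tool's z in rad, then the closure, from -1 (fully open) to 1 (shut). In form: [tx, ty, tz, turn, gripper, tx, ty, tz, turn, gripper, ...]. A call has 1 to 12 rows; each row shifts and turns the commanded pose from where the row before left it, along the tool's axes as they then stand; what a row does not reach is not made up. A row lasts 1/8 s, in which the tool goes at most 62.5 mm and 10.7 degrees, less where a joint would pass 70% of its speed; a pose out of reach is approached as far as the arm can. A call is refused whole if a number of a shift passes 1 or a number of a turn 0.188, either way. A call with a gripper value outside its range is refused whole. The fingers move at their own pace and stop on an object; the grip force is fixed at half the most. Time passes only in rows, so rows that do not move let the fingers close. It gives the time, the measured TCP pose, the force, the opening and the grip force at its end, in the units of the state.
- robot.state(): the state, without advancing time (a new reading comes with each control period).
- robot.grab_frame(name): name is "scene" or "top" or "wrist"; returns a dict with "image" (420x560x3 uint8, red, green, blue), "fx", "fy", "cx", "cy" (pixels), "k1" (the pictures are not rectified: a ray, as slopes to the right and down, at radius r is drawn at 1 + k1 r^2 times it, then the intrinsics apply), "origin" and "rotation" of the camera in the world; the wrist camera has in their place "tool_from_camera" (4x4, takes a point from camera to tool coordinates, whose origin is the TCP and whose axes are the flange's). Camera axes: x right, y up, looking along -z (the intrinsics and any distortion apply to the point x, -y, -z); pixel columns grow to the right and rows downward; lengths in m; the calibration is good to about 2 mm. A picture is of the moment at which its call begins: read the wrist's pose just before it. There is no depth.
- robot.close_job(): hands the job in; it is judged then, once.
The state is a dict: "clock": time; "joint_pos": joint angles; "joint_vel": joint speeds; "effort": joint torques, N m; "tool_pos": TCP position; "ee_rot": TCP orientation; "force": force on the tool from outside, world axes, zero at the start; "ft_torque": the same for the moment, N m; "gripper_width": finger opening in m; "grip_force": force on a finger pad.
Only numpy, scipy, OpenCV 4.12 (cv2) and the standard library are available. Lean on these libraries where they do the work, as an engineer would, in place of code of your own. Each camera call takes 0.05 s, during which the arm holds its last target. There are 200 camera calls.

## Working session

There is one attempt and no reset: what is moved stays moved. The work goes in short steps, Python scripts to look and compute and a tool call to move; the robot and the scene stay as the last step left them, time stands still between calls to the robot, and variables do not carry over. Pictures are saved under pics/ and viewed, at most 10 in all, crops included, and the job is handed in when it is done.

Besides the shell and the picture viewer there is one more tool, called after "Call:" as name(argument=value, ...) on one line, values as JSON. send_rows: Moves the arm, as the interface text tells. Its arguments: {"type":"object","properties":{"increments":{"type":"array"}},"required":["increments"]}

```bash
mkdir -p pics
cat > h.py <<'E'
import numpy as np, cv2
from workcell import robot
def grab(n):
    s=robot.state(); f=robot.grab_frame(n)
    if n=="wrist":
        T=np.array(f["tool_from_camera"]); R=np.array(s["ee_rot"])
        f["origin"]=np.array(s["tool_pos"])+R@T[:3,3]; f["rotation"]=R@T[:3,:3]
    return f
def K(f): return np.array([[f["fx"],0,f["cx"]],[0,f["fy"],f["cy"]],[0,0,1.]])
def ray(f,u,v):
    # k1 r^2 with r of undistorted slope
    p=cv2.undistortPointsIter(np.array([[[u,v]]],float),K(f),np.array([f["k1"],0,0,0.]),None,None,(3,50,1e-10))[0,0]
    return np.array(f["rotation"])@np.array([p[0],-p[1],-1.])
def onz(f,u,v,z):
    d=ray(f,u,v);o=np.array(f["origin"]); return o+d*(z-o[2])/d[2]
def proj(f,P):
    c=np.array(f["rotation"]).T@(np.array(P)-np.array(f["origin"]))
    x,y=c[0]/-c[2],-c[1]/-c[2]; k=1+f["k1"]*(x*x+y*y)
    return np.array([f["cx"]+f["fx"]*x*k,f["cy"]+f["fy"]*y*k])
def save(f,name): cv2.imwrite("pics/"+name,f["image"][:,:,::-1])
E
python3 - <<'E'
from h import *
import pickle
np.set_printoptions(precision=4,suppress=True)
a=grab("top");b=grab("scene")
for n,f in(("top",a),("scene",b)):
    save(f,n+"0.png"); print(n,np.array(f["origin"]),f["fx"],f["k1"]); pickle.dump(f,open(n+".pkl","wb"))
print(robot.state())
E
```

```text
top [ 0.1141 -0.1142  1.5408] 513.2509997895887 0.04734584665706048
scene [1.0183 0.5838 0.7178] 427.16154737465615 -0.08656469967954858
{'clock': 0.1, 'joint_pos': array([-0.9664,  0.3855,  0.0068, -0.0005, -1.194 , -0.2586]), 'joint_vel': array([ 0.0001, -0.0028,  0.0036,  0.0024, -0.0003, -0.0003]), 'effort': array([ -0.0002, -39.1689,  18.7936,   4.2319,   0.0135,  -0.0001]), 'tool_pos': array([ 0.2117, -0.5875,  0.2405]), 'ee_rot': array([[-0.9409, -0.3388, -0.0008],
       [-0.3388,  0.9409,  0.0019],
       [ 0.0001,  0.002 , -1.    ]]), 'force': array([ 0.0951,  0.0941, -0.1054]), 'ft_torque': array([ 0.0132, -0.064 ,  0.006 ]), 'grip_force': 0.0, 'gripper_width': 0.08696593895810402}
```

View pics/top0.png

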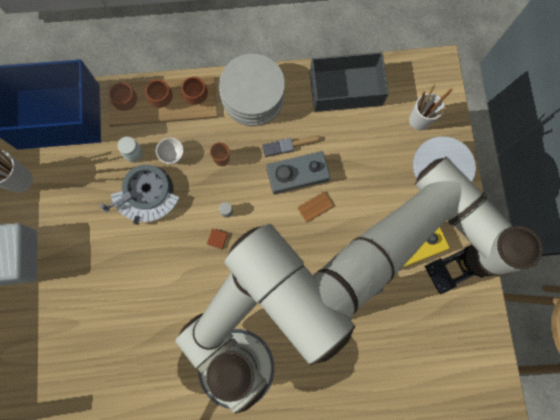

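View pics/scene0.png

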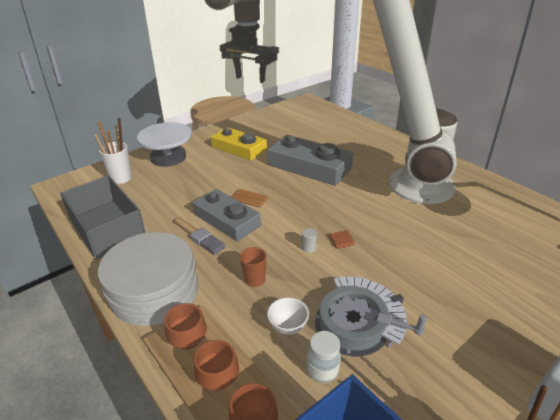

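The top view shows the damper at (148,188), the pin at (105,207) and the marker clip near (137,219).

There are three switch boxes:
- grey at top (298,172) / scene (227,213)
- a larger grey one at scene (310,158), hidden under the arm in the top view
- yellow at top (425,248) / scene (238,143)

The one meant is the smaller grey box at top (298,172), and I'll confirm that in an enlarged crop.

Run:
```python
from h import *
import pickle
np.set_printoptions(precision=4,suppress=True)
a=pickle.load(open("top.pkl","rb"));b=pickle.load(open("scene.pkl","rb"))
A=a["image"];B=b["image"]
def c(I,x,y,w,h,s): return cv2.resize(I[y:y+h,x:x+w],None,fx=s,fy=s,interpolation=cv2.INTER_CUBIC)
m=np.vstack([np.hstack([c(A,90,150,100,75,4),c(A,250,140,100,75,4)]),np.hstack([c(B,300,260,133,100,3)[:300,:399],c(B,180,120,200,150,2)])[:, :799]] if 0 else [np.hstack([c(A,90,150,100,75,4),c(A,250,140,100,75,4)]),np.hstack([c(B,310,265,133,100,3),np.zeros((300,1,3),np.uint8),c(B,180,120,200,150,2)])])
cv2.imwrite("pics/crop1.png",m[:,:,::-1])
for n,f,u,v,z in [("damperc",a,148,188,.05),("pin",a,105,207,.086),("tab",a,137,219,.039),("box",a,298,172,.045),("big",a,285,172,.055),("small",a,316,166,.055)]: print(n,onz(f,u,v,z))
# box size in both: grey box corners scene
```

```text
damperc [0.5421 0.2168 0.05  ]
pin [0.4864 0.3343 0.086 ]
tab [0.4529 0.2557 0.039 ]
box [ 0.5514 -0.2363  0.045 ]
big [ 0.5522 -0.1965  0.055 ]
small [ 0.5621 -0.2915  0.055 ]
```

View pics/crop1.png

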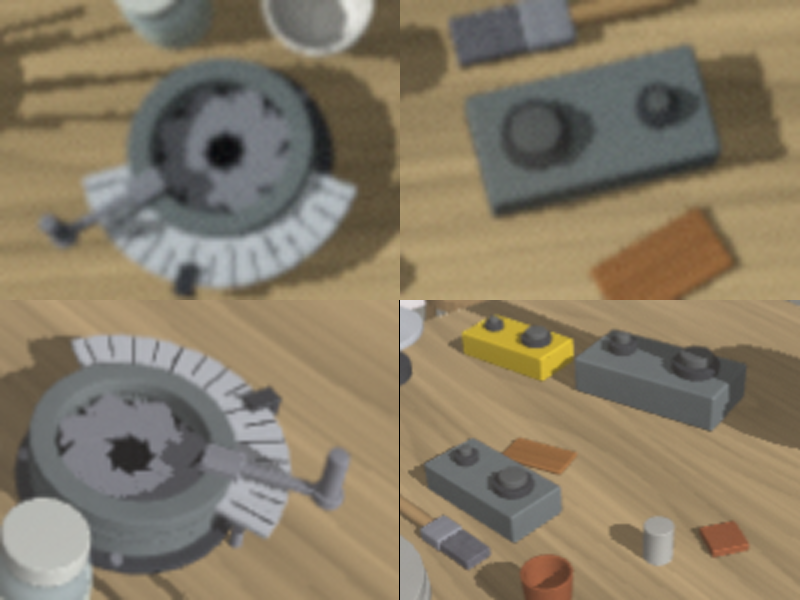

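The crop confirms the smaller grey box, with its large button near the top-view left end (285,172) and the small one at (316,166). The measured button spacing of 95.5 mm matches the stated 95, and the pin radius of 130 mm matches too. I'll set out over the box first, then go to the damper.

```bash
cat >> h.py <<'E'
def plan(*targets):
    s=robot.state();R=np.array(s["ee_rot"]);p=np.array(s["tool_pos"])
    for t in targets:
        print(np.round(R.T@(np.array(t)-p)/.05,2)); p=np.array(t)
E
python3 - <<'E'
from h import *
print(np.round(np.array(robot.grab_frame("wrist")["tool_from_camera"]),3))
plan((.50,-.25,.24),(.46,.25,.28))
E
```

```text
[[ 0.001  0.969  0.247  0.067]
 [ 1.    -0.001 -0.    -0.001]
 [-0.     0.247 -0.969 -0.143]
 [ 0.     0.     0.     1.   ]]
[-7.71  4.4   0.02]
[-2.64  9.68 -0.78]
```

Call:
send_rows(increments=[-0.77, 0.44, 0, 0, 1, -0.77, 0.44, 0, 0, 1, -0.77, 0.44, 0, 0, 1, -0.77, 0.44, 0, 0, 1, -0.77, 0.44, 0, 0, 1, -0.77, 0.44, 0, 0, 1, -0.77, 0.44, 0, 0, 1, -0.77, 0.44, 0, 0, 1, -0.77, 0.44, 0, 0, 1, -0.77, 0.44, 0, 0, 1, 0, 0, 0, 0, 1, 0, 0, 0, 0, 1])

```text
clock: 1.65
tool_pos: [0.4991, -0.2505, 0.2412]
ee_rot: [[-0.941, -0.339, -0.001], [-0.339, 0.941, 0.0], [0.001, 0.001, -1.0]]
force: [-0.2, 0.3, 0.3]
gripper_width: 0.0006
grip_force: 0.0
```

Run:
```python
from h import *
f=grab("wrist");save(f,"w1.png");import pickle;pickle.dump(f,open("w1.pkl","wb"))
s=robot.state();print(s["clock"],s["tool_pos"],s["joint_pos"])
plan((.47,.25,.28))
print(proj(f,(.5522,-.1965,.055)),proj(f,(.5621,-.2915,.055)))
```

```text
1.7 [ 0.49884501 -0.2508867   0.24130583] [-1.75765884e-01  2.72258203e-01 -1.57961693e-01 -3.02546693e-05
 -1.14140031e+00 -1.04985311e+00]
[-2.85  9.62 -0.77]
[309.18509507 254.80445129] [221.38219923 234.3845241 ]
```

View pics/w1.png

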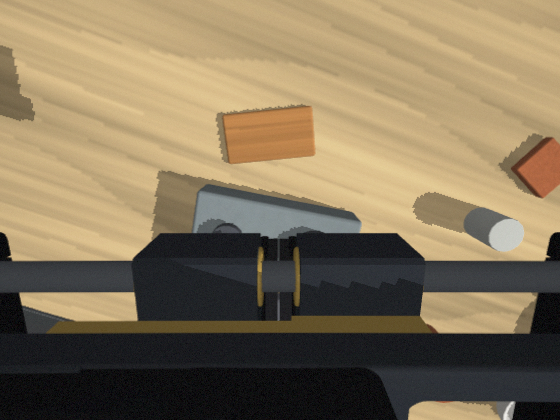

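The wrist view covers the tool's +x side, and the fingers hide rows below about 230. The small button shows at (225,230). I'll go beyond the damper so that it falls in the upper half of the picture.

Run:
```python
from h import *
plan((.59,.25,.28))
```

```text
[-5.1   8.81 -0.77]
```

Call:
send_rows(increments=[-0.51, 0.88, -0.08, 0, 1, -0.51, 0.88, -0.08, 0, 1, -0.51, 0.88, -0.08, 0, 1, -0.51, 0.88, -0.08, 0, 1, -0.51, 0.88, -0.08, 0, 1, -0.51, 0.88, -0.08, 0, 1, -0.51, 0.88, -0.08, 0, 1, -0.51, 0.88, -0.08, 0, 1, -0.51, 0.88, -0.08, 0, 1, -0.51, 0.88, -0.08, 0, 1, 0, 0, 0, 0, 1, 0, 0, 0, 0, 1])

```text
clock: 3.2
tool_pos: [0.5902, 0.2486, 0.2812]
ee_rot: [[-0.941, -0.338, -0.001], [-0.338, 0.941, -0.001], [0.001, -0.0, -1.0]]
force: [0.4, -1.0, 0.1]
gripper_width: 0.0005
grip_force: 0.0
```

Run:
```python
from h import *
f=grab("wrist");save(f,"w2.png");import pickle;pickle.dump(f,open("w2.pkl","wb"))
s=robot.state();print(s["clock"],s["tool_pos"],s["joint_pos"])
for p in [(.5421,.2168,.05),(.4864,.3343,.086),(.4529,.2557,.039)]: print(proj(f,p))
```

```text
3.25 [0.59021548 0.24823833 0.28146714] [ 6.50386136e-01  3.89021346e-01  1.14440601e-01  4.08247571e-05
 -1.29700849e+00 -1.87705530e+00]
[266.32273815 134.29440024]
[395.66603363 122.14916424]
[327.68742508  67.03196424]
```

View pics/w2.png

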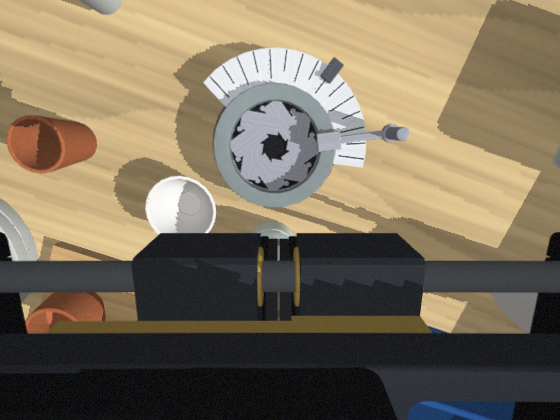

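Run:
```python
import cv2
I=cv2.imread("pics/w2.png")[40:215,200:420]
cv2.imwrite("pics/w2c.png",cv2.resize(I,(770,595) if 0 else None,fx=3.4,fy=3.4,interpolation=cv2.INTER_CUBIC))
```

```text
(no output)
```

View pics/w2c.png

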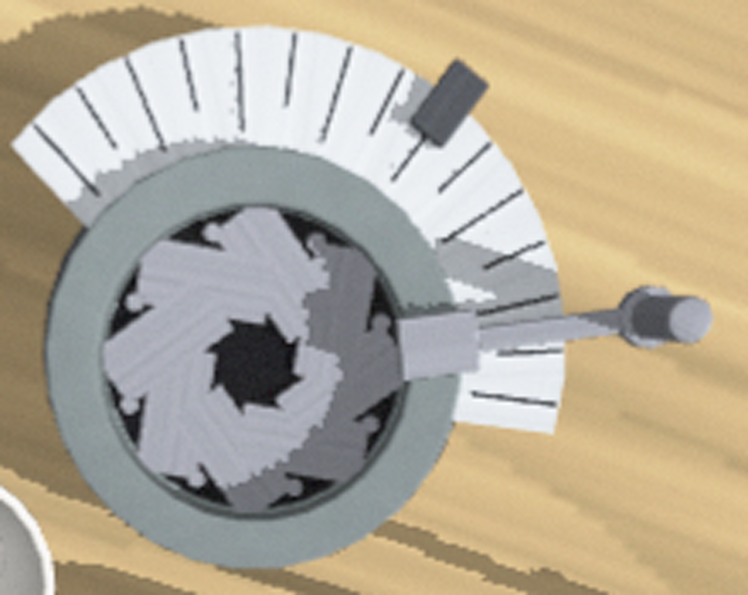

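Run:
```python
from h import *
import pickle
from scipy.optimize import least_squares
np.set_printoptions(precision=4,suppress=True)
f=pickle.load(open("w2.pkl","rb"))
w=lambda x,y,z: onz(f,200+(x+.5)/3.4-.5,40+(y+.5)/3.4-.5,z)
rim=np.array([w(x,y,.034) for x,y in [(13,146),(120,55),(190,33),(265,27),(345,40),(405,66),(490,130),(535,195),(562,290),(565,370),(553,433)]])[:,:2]
r=least_squares(lambda q:np.hypot(*(rim-q[:2]).T)-q[2],[.54,.21,.106]);print(r.x,r.fun)
c=r.x[:2]
pol=lambda p:(np.hypot(*(p[:2]-c)),np.degrees(np.arctan2(*(p[:2]-c)[::-1])))
for n,p in dict(pin=w(690,318,.086),collar=w(645,318,.051),tab=w(449,103,.039),cornA=w(13,146,.034),cornB=w(553,433,.034),hole=w(257,362,.045),bar=w(560,327,.05),tick_in=w(395,180,.034),tabc1=w(455,60,.039),tabc2=w(487,87,.039),tabc3=w(412,118,.039),tabc4=w(440,147,.039)).items(): print(n,p,pol(p))
```

```text
[0.552  0.2308 0.1057] [ 0.      0.0007 -0.0001 -0.0005 -0.0005 -0.0006  0.0006  0.001  -0.0002
 -0.0002 -0.0002]
pin [0.4938 0.3453 0.086 ] (np.float64(0.1284969133409747), np.float64(116.9654530810814))
collar [0.4951 0.344  0.051 ] (np.float64(0.12670207777361628), np.float64(116.67945579097604))
tab [0.4541 0.2609 0.039 ] (np.float64(0.10242387471022082), np.float64(162.87836094613345))
cornA [0.5135 0.1323 0.034 ] (np.float64(0.10571368211056303), np.float64(-111.35913827539791))
cornB [0.54   0.3356 0.034 ] (np.float64(0.10551289659217968), np.float64(96.57230491155488))
hole [0.5512 0.2305 0.045 ] (np.float64(0.0008899979752349419), np.float64(-161.63986514234895))
bar [0.507  0.3195 0.05  ] (np.float64(0.0995065446394064), np.float64(116.92372203669815))
tick_in [0.481  0.2535 0.034 ] (np.float64(0.07457049415234128), np.float64(162.2150489377728))
tabc1 [0.4418 0.2579 0.039 ] (np.float64(0.1135537816474631), np.float64(166.15859259874992))
tabc2 [0.4457 0.2705 0.039 ] (np.float64(0.11353949252980944), np.float64(159.5047987726539))
tabc3 [0.4623 0.2514 0.039 ] (np.float64(0.09209160134779253), np.float64(167.02407469859213))
tabc4 [0.4674 0.2632 0.039 ] (np.float64(0.09066187714061884), np.float64(159.0616294064516))
```

Fit checks: rim radius 105.7 (stated 106), hole centre within 1 mm of the axis, pin radius 128.5. The axis is at (0.552, 0.231), with the pin at 116.9° and the clip at 162.9°, so the lever has about 46° to go. Next I'll go down behind the pin.

Run:
```python
from h import *
plan((.528,.3586,.2814),(.528,.3586,.082))
```

```text
[0.43 2.5  0.  ]
[-0.    0.    3.99]
```

Call:
send_rows(increments=[0.1, 0.62, 0, 0, 1, 0.11, 0.63, 0, 0, 1, 0.11, 0.63, 0, 0, 1, 0.11, 0.62, 0, 0, 1, 0, 0, 0.6, 0, 1, 0, 0, 0.7, 0, 1, 0, 0, 0.7, 0, 1, 0, 0, 0.7, 0, 1, 0, 0, 0.6, 0, 1, 0, 0, 0.4, 0, 1, 0, 0, 0.29, 0, 1, 0, 0, 0, 0, 1])

```text
clock: 4.75
tool_pos: [0.5276, 0.3589, 0.0814]
ee_rot: [[-0.941, -0.338, -0.001], [-0.338, 0.941, -0.001], [0.002, -0.001, -1.0]]
force: [1.0, -0.7, 0.5]
gripper_width: 0.0004
grip_force: 0.0
```

Run:
```python
from h import *
c=np.array([.552,.2308]);s=robot.state();d=s["tool_pos"][:2]-c
print(s["tool_pos"],s["force"],np.hypot(*d),np.degrees(np.arctan2(d[1],d[0])))
```

```text
[0.52760388 0.35885256 0.08138037] [ 1.0096583  -0.69153051  0.47841447] 0.1303557812670651 100.78652591134889
```

Call:
send_rows(increments=[0.1, 0.01, 0, 0, 1, 0.1, 0.01, 0, 0, 1, 0.1, 0.01, 0, 0, 1, 0.08, 0.002, 0, 0, 1, 0.104, -0.002, 0, -0.04, 1, 0.104, -0.002, 0, -0.04, 1, 0.104, -0.002, 0, -0.04, 1, 0.104, -0.002, 0, -0.04, 1])

```text
clock: 5.75
tool_pos: [0.4902, 0.3469, 0.0823]
ee_rot: [[-0.873, -0.487, 0.001], [-0.487, 0.873, 0.001], [-0.001, 0.0, -1.0]]
force: [1.1, 1.0, 0.5]
gripper_width: 0.0006
grip_force: 0.8
```

```bash
cat > st.py <<'E'
from h import *
np.set_printoptions(precision=4,suppress=True)
c=np.array([.552,.2308]);s=robot.state();d=s["tool_pos"][:2]-c;R=s["ee_rot"]
a=np.degrees(np.arctan2(d[1],d[0]))
print(s["clock"],s["tool_pos"],"F tool",R.T@s["force"],"r",np.hypot(*d),"ang",a,"yaw",np.degrees(np.arctan2(R[1,0],R[0,0]))%360)
f=grab("wrist");save(f,"now.png");import pickle;pickle.dump(f,open("now.pkl","wb"))
E
python3 st.py
```

```text
5.75 [0.4902 0.3469 0.0823] F tool [-1.4491  0.2912 -0.5074] r 0.1314902485102849 ang 118.03772445530177 yaw 209.1445077230933
```

Call:
send_rows(increments=[0.104, -0.005, 0, -0.04, 1, 0.104, -0.005, 0, -0.04, 1, 0.104, -0.005, 0, -0.04, 1, 0.104, -0.005, 0, -0.04, 1, 0.104, -0.005, 0, -0.04, 1, 0.104, -0.005, 0, -0.04, 1, 0.104, -0.003, 0, -0.04, 1, 0.104, -0.003, 0, -0.04, 1, 0.104, -0.003, 0, -0.04, 1, 0.104, -0.003, 0, -0.04, 1, 0.104, -0.003, 0, -0.04, 1, 0, 0, 0, 0, 1])

```text
clock: 7.3
tool_pos: [0.4478, 0.3073, 0.0819]
ee_rot: [[-0.585, -0.811, -0.001], [-0.811, 0.585, -0.001], [0.002, 0.0, -1.0]]
force: [-0.4, -0.9, -0.9]
gripper_width: 0.0006
grip_force: 0.1
```

```bash
python3 st.py
```

```text
7.3 [0.4478 0.3073 0.0819] F tool [ 0.9508 -0.1851  0.9511] r 0.12928066822061166 ang 143.71695945551014 yaw 234.20161063120028
```

View pics/now.png

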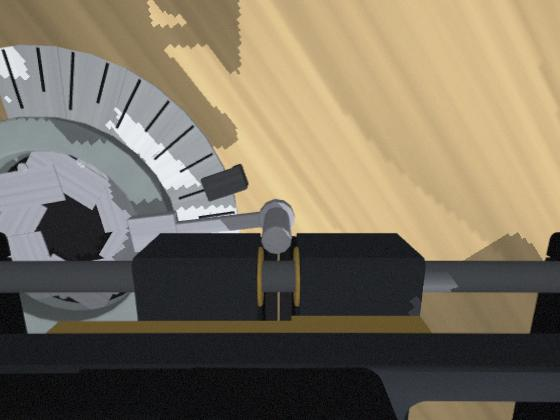

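The picture shows the pin ahead of the fingers at (277,238), the lever bar near (245,221) and the clip at (225,182), still ahead of the lever.

```bash
cat > m.py <<'E'
from h import *
import pickle,sys
f=pickle.load(open("now.pkl","rb"));c=np.array([.552,.2308])
for a in sys.argv[1:]:
    n,u,v,z=a.split(",");p=onz(f,float(u),float(v),float(z))[:2];d=p-c
    print(n,p,np.hypot(*d),np.degrees(np.arctan2(d[1],d[0])))
E
python3 m.py pin,277,238,.086 collar,276,214,.051 bar,235,222,.05 barT,235,216,.05 barB,235,228,.05 tab,225,182,.039 hole,72,227,.045
```

```text
pin [0.43821535 0.29204611] 0.12922086780994943 151.70804599107805
collar [0.43783224 0.29038281] 0.12878039116496323 152.4404752464178
bar [0.45907527 0.28106468] 0.10564821061577472 151.59023529819365
barT [0.45697465 0.2783358 ] 0.10625191726087375 153.42379863763304
barB [0.46119525 0.28381898] 0.10514996537287022 149.72024308416772
tab [0.45231842 0.26067545] 0.10406228457302075 163.3160618047802
hole [0.53744125 0.23007561] 0.014576756293516057 -177.15150923491544
```

Lever is at 151.8° and the clip at 163°, so about 11.2° (0.196 rad) remain. I'll push 0.16, then look.

Call:
send_rows(increments=[0.104, -0.002, 0, -0.04, 1, 0.104, -0.002, 0, -0.04, 1, 0.104, -0.002, 0, -0.04, 1, 0.104, -0.002, 0, -0.04, 1, 0, 0, 0, 0, 1, 0, 0, 0, 0, 1])

```text
clock: 8.1
tool_pos: [0.4375, 0.29, 0.0818]
ee_rot: [[-0.449, -0.893, -0.001], [-0.893, 0.449, -0.001], [0.002, 0.0, -1.0]]
force: [0.1, -0.6, -0.2]
gripper_width: 0.0002
grip_force: 0.0
```

```bash
python3 st.py
python3 - <<'E'
import cv2
I=cv2.imread("pics/now.png")[150:260,160:310]
cv2.imwrite("pics/now2.png",cv2.resize(I,None,fx=5,fy=5,interpolation=cv2.INTER_CUBIC))
E
```

```text
8.1 [0.4375 0.29   0.0818] F tool [ 0.5252 -0.3973  0.1878] r 0.12889867751449172 ang 152.68120600572007 yaw 243.3133917314044
```

View pics/now2.png

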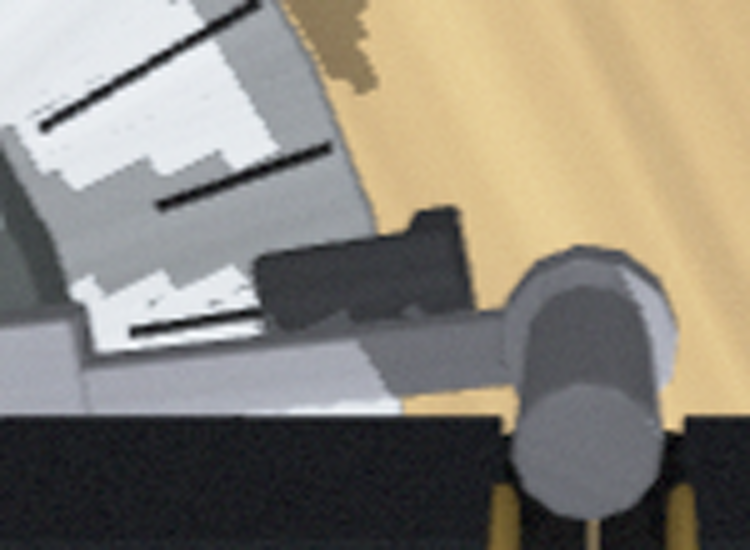

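```bash
python3 m.py pin,277,240,.086 bar,239.6,221.8,.05 collar,278,217,.051 clipin_edge,211.4,201.5,.039 clipout_edge,242.5,196,.039
```

```text
pin [0.43079128 0.27409907] 0.12871038686739267 160.34188048834446
bar [0.45037872 0.26677499] 0.10780113448529181 160.50550594047402
collar [0.4300501  0.27358014] 0.12923590148105416 160.6690829335164
clipin_edge [0.46180498 0.25100771] 0.09243102220372412 167.37173085880838
clipout_edge [0.44420598 0.25620135] 0.11074646772693603 166.7403194593359
```

Clip centre is at 163.0° from its edges and half width, in agreement with the first view. The lever is at 160.5°, so 2.5° (0.044 rad) remain.

Call:
send_rows(increments=[0.057, -0.001, 0, -0.022, 1, 0.057, -0.001, 0, -0.022, 1, 0, 0, 0, 0, 1, 0, 0, 0, 0, 1])

```text
clock: 8.65
tool_pos: [0.4353, 0.285, 0.0821]
ee_rot: [[-0.409, -0.913, -0.0], [-0.913, 0.409, -0.0], [0.0, 0.0, -1.0]]
force: [0.1, 0.7, 0.1]
gripper_width: 0.0003
grip_force: 0.4
```

```bash
python3 st.py
```

```text
8.65 [0.4353 0.285  0.0821] F tool [-0.6226  0.2011 -0.0621] r 0.12872262355365247 ang 155.08246210747964 yaw 245.8753069343262
```

Call:
send_rows(increments=[-0.2, 0, 0, 0, 1, -0.4, 0, 0, 0, 1, -0.4, 0, 0, 0, 1, -0.2, 0, -0.6, 0, 1, -0.2, 0, -0.8, 0, 1, -0.2, -0.3, -0.8, 0, 1, 0, -0.4, -0.8, 0, 1, 0, -0.4, -0.6, 0, 1, 0, -0.3, -0.4, 0, 1, 0, 0, 0, 0, 1, 0, 0, 0, 0, 1])

```text
clock: 10.07
tool_pos: [0.5311, 0.3296, 0.2806]
ee_rot: [[-0.409, -0.913, -0.002], [-0.913, 0.409, -0.001], [0.002, 0.002, -1.0]]
force: [0.6, -0.5, 0.1]
gripper_width: 0.0003
grip_force: 0.0
```

```bash
python3 st.py
python3 - <<'E'
from h import *
import pickle
f=pickle.load(open("now.pkl","rb"));print(proj(f,(.4541,.2609,.039)))
u,v=(int(x) for x in proj(f,(.4541,.2609,.039)))
u0=max(0,u-90);v0=max(0,v-65);print(u0,v0)
I=f["image"][v0:v0+130,u0:u0+180,::-1]
cv2.imwrite("pics/after.png",cv2.resize(I,None,fx=4,fy=4,interpolation=cv2.INTER_CUBIC))
E
```

```text
10.075 [0.5311 0.3296 0.2806] F tool [ 0.1964 -0.7006 -0.0883] r 0.10094343147777186 ang 101.9560424723353 yaw 245.8727118298229
[316.56901483  99.55173671]
226 34
```

View pics/after.png

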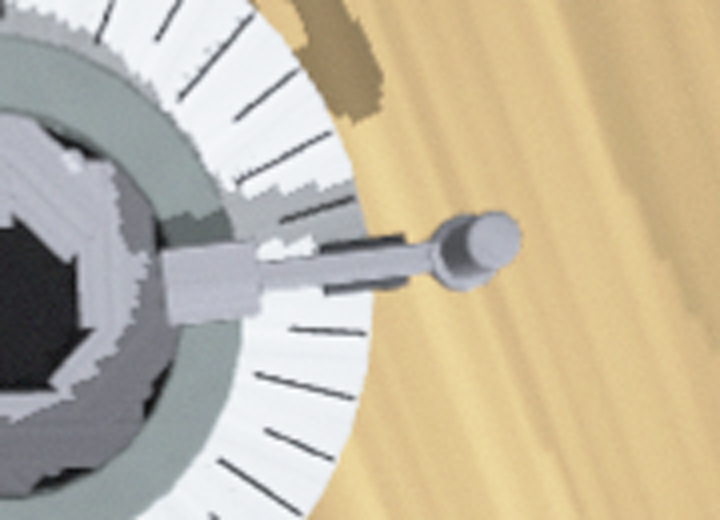

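The lever lies over the clip, which shows on both sides of the bar around crop (365,266). I'll check how well it is centred.

Run:
```python
from h import *
import pickle
f=pickle.load(open("now.pkl","rb"));c=np.array([.552,.2308])
I=f["image"]
for uc in (345,365,385):
  x=round(226+uc/4); print(x,I[34+55:34+76,x].sum(1)//3)
w=lambda x,y,z: onz(f,226+(x+.5)/4-.5,34+(y+.5)/4-.5,z)
for n,x,y,z in [("pin",494,240,.086),("bar",365,266,.05),("bar2",290,273,.05),("bar3",415,261,.05),("clipU",365,240,.039),("clipL",365,290,.039),("hole",10,300,.045)]:
    d=w(x,y,z)[:2]-c;print(n,np.hypot(*d),np.degrees(np.arctan2(d[1],d[0])))
```

```text
312 [177 173 172 175 158  98  68  92 156 183 182 182 184 188 188 174  99 114
 184 240 240]
317 [185 183 175 159 122  66  72 132 189 184 182 180 188 189 179 113 102 163
 238 240 240]
322 [193 196 193 166  66  65 110 171 182 182 182 186 186 181 144  97  97 125
 188 188 187]
pin 0.12861325100977028 162.4211546210925
bar 0.10138745153897026 162.20464645344126
bar2 0.08113997100601503 162.51324532809483
bar3 0.11486136446114602 162.10015458714997
clipU 0.1035177052102571 166.31627524801743
clipL 0.10235286884378492 159.00311909865937
hole 0.0048541204443187476 -172.16181972061435
```

The lever is centred on the clip to within about 0.4° (0.7 mm at the rim), and the clip is still at about 162.9°, so it hasn't moved. Next is the button.

Run:
```python
from h import *
plan((.58,-.13,.24)); print(robot.state()["joint_pos"])
```

```text
[ 7.99 -4.65  0.82]
[ 8.13824389e-01  3.63603855e-01  7.36536737e-02 -6.32901892e-04
 -1.28384888e+00 -1.23433360e+00]
```

Call:
send_rows(increments=[0.8, -0.46, 0, 0, 1, 0.8, -0.46, 0, 0, 1, 0.8, -0.46, 0, 0, 1, 0.8, -0.46, 0, 0, 1, 0.8, -0.46, 0.1, 0, 1, 0.8, -0.47, 0.2, 0, 1, 0.8, -0.47, 0.2, 0, 1, 0.8, -0.47, 0.2, 0, 1, 0.8, -0.47, 0.1, 0, 1, 0.8, -0.47, 0, 0, 1, 0, 0, 0, 0, 1, 0, 0, 0, 0, 1])

```text
clock: 11.62
tool_pos: [0.5801, -0.1299, 0.2412]
ee_rot: [[-0.409, -0.913, -0.002], [-0.913, 0.409, 0.0], [0.0, 0.002, -1.0]]
force: [0.4, 0.3, -0.8]
gripper_width: 0.0004
grip_force: 0.0
```

```bash
python3 st.py
```

```text
11.625 [ 0.5801 -0.1299  0.2412] F tool [-0.4489 -0.2838  0.8201] r 0.36177182361938004 ang -85.54173980331433 yaw 245.88376711533067
```

View pics/now.png

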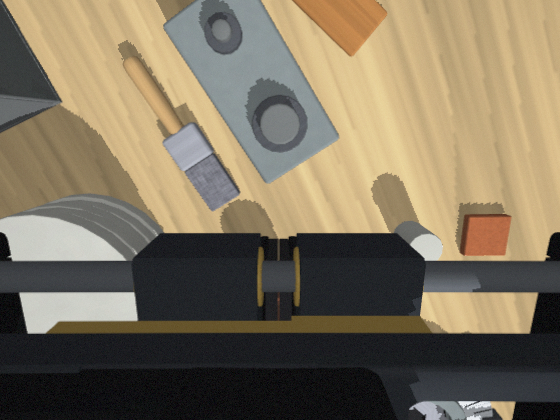

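The large button's top is centred at about (279,124) and the small one at (221,30).

Run:
```python
from h import *
import pickle
np.set_printoptions(precision=4,suppress=True)
f=pickle.load(open("now.pkl","rb"))
for z in(.05,.055,.06):
  b=onz(f,279,124,z);s=onz(f,221,30,z);print(z,b,s,np.hypot(*(b-s)[:2]))
A,B,C=onz(f,165,26,.045),onz(f,267,183,.045),onz(f,339,136,.045)
print(B,C,np.hypot(*(B-C)[:2]),np.hypot(*(A-B)[:2]))
u=(B-C)/np.hypot(*(B-C)[:2]); m=(B+C)/2
sm=onz(f,221,30,.055);bb=onz(f,279,124,.055); n=np.array([u[1],-u[0]])
print("edge to button (exp .045)",np.dot(bb[:2]-m[:2],n))
print("along u (exp 0)",np.dot(bb-m,u)); plan((*bb[:2],.24))
```

```text
0.05 [ 0.5522 -0.1912  0.05  ] [ 0.5668 -0.2889  0.05  ] 0.09877763759824107
0.055 [ 0.5522 -0.1912  0.055 ] [ 0.5666 -0.2875  0.055 ] 0.09730111711925986
0.06 [ 0.5522 -0.1913  0.06  ] [ 0.5664 -0.286   0.06  ] 0.09582459664027858
[ 0.5878 -0.1421  0.045 ] [ 0.5019 -0.156   0.045 ] 0.08695568877018447 0.17413322300336243
edge to button (exp .045) 0.04284783856410493
along u (exp 0) 0.0005085703173257355
[1.36 0.01 0.03]
```

Box 87 x 174 (stated 90 x 180) and button on its centre line: the large button is at (0.552, -0.191), its top around z 0.06.

Call:
send_rows(increments=[0.46, 0, 0, 0, 1, 0.45, 0, 0, 0, 1, 0.45, 0, 0, 0, 1, 0, 0, 0.5, 0, 1, 0, 0, 0.7, 0, 1, 0, 0, 0.7, 0, 1, 0, 0, 0.6, 0, 1, 0, 0, 0.4, 0, 1, 0, 0, 0.1, 0, 1, 0, 0, 0.1, 0, 1, 0, 0, 0, 0, 1])

```text
clock: 13.05
tool_pos: [0.5531, -0.1928, 0.0876]
ee_rot: [[-0.409, -0.913, 0.001], [-0.913, 0.409, -0.0], [-0.0, -0.001, -1.0]]
force: [1.0, -0.3, 0.4]
gripper_width: 0.0006
grip_force: 0.0
```

Tip is at z≈0.0685 with no contact. Going down in 2 mm steps.

Call:
send_rows(increments=[0, 0, 0.04, 0, 1, 0, 0, 0.04, 0, 1, 0, 0, 0.04, 0, 1, 0, 0, 0.04, 0, 1, 0, 0, 0, 0, 1])

```text
clock: 13.68
tool_pos: [0.5536, -0.1927, 0.0804]
ee_rot: [[-0.408, -0.913, 0.002], [-0.913, 0.408, -0.001], [0.0, -0.002, -1.0]]
force: [-2.0, 0.2, 8.2]
gripper_width: 0.0003
grip_force: 4.1
```

Call:
send_rows(increments=[0, 0, 0.03, 0, 1, 0, 0, 0, 0, 1, 0, 0, 0, 0, 1])

```text
clock: 14.05
tool_pos: [0.5536, -0.1927, 0.0803]
ee_rot: [[-0.408, -0.913, 0.002], [-0.913, 0.408, -0.001], [0.0, -0.002, -1.0]]
force: [-3.7, 1.3, 15.2]
gripper_width: 0.0002
grip_force: 7.5
```

The tool is stopped hard at z 0.0803 while the force rises. I'll back up slowly to check that this was the end of the button's spring travel.

Call:
send_rows(increments=[0, 0, -0.06, 0, 1, 0, 0, -0.03, 0, 1, 0, 0, 0, 0, 1, 0, 0, 0, 0, 1])

```text
clock: 14.55
tool_pos: [0.5535, -0.1927, 0.0821]
ee_rot: [[-0.409, -0.913, 0.001], [-0.913, 0.409, -0.0], [-0.0, -0.001, -1.0]]
force: [2.2, -0.6, 4.7]
gripper_width: 0.0004
grip_force: 1.9
```

Call:
send_rows(increments=[0, 0, -0.04, 0, 1, 0, 0, 0, 0, 1, 0, 0, 0, 0, 1])

```text
clock: 14.92
tool_pos: [0.553, -0.1924, 0.084]
ee_rot: [[-0.409, -0.913, 0.0], [-0.913, 0.409, 0.0], [-0.0, -0.0, -1.0]]
force: [1.6, -0.2, 2.4]
gripper_width: 0.0002
grip_force: 1.4
```

The force eased from 4.7 N to 2.4 N over 2 mm of rise, so this is the button's spring and it was fully down. Now I'll lift clear.

Call:
send_rows(increments=[0, 0, -0.1, 0, 1, 0, 0, -0.5, 0, 1, 0, 0, -0.8, 0, 1, 0, 0, -0.8, 0, 1, 0, 0, -0.6, 0, 1, 0, 0, 0, 0, 1, 0, 0, 0, 0, 1])

```text
clock: 15.8
tool_pos: [0.5514, -0.1921, 0.2224]
ee_rot: [[-0.409, -0.912, -0.004], [-0.912, 0.409, 0.001], [0.0, 0.004, -1.0]]
force: [0.1, 0.4, -0.3]
gripper_width: 0.0008
grip_force: 0.0
```

Run:
```python
from h import *
s=robot.state();print(s["clock"],s["tool_pos"],s["force"]);print(robot.close_job())
```

```text
15.8 [ 0.55136571 -0.19205327  0.22235675] [ 0.09823741  0.42170403 -0.3152263 ]
the job is handed in; nothing more can be done
None
```

The job is handed in at 15.8 s: the lever points at the clip's middle to within about 0.5° as measured, and the large button was then pressed fully down and released, with the clip still where it was first measured and nothing else knowingly touched.

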